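Clamp the order card and hold the spring clip open over its edge

TASK

The order card has just been put into its stand: push the stand's clamp bar fully home against the card. Then pick the big spring clip up by its two handles, squeeze it wide open, and hold it gaping, jaws down, astride the middle of the card's top edge, one jaw on each side with the lips about a centimetre or so below the edge, touching neither card nor stand, ready for another slip to be tucked in. Finish holding it there squeezed open, do not let go, and leave the other loose things on the counter where they are.

Things in the scene. Friction and masses are not known exactly. Their poses are not given: they have to be found in the camera images.
- stand: order-card stand fixed to the counter: wooden base (x -110 to +40 mm, 130 wide, 18 high) with an upright stiff white card 4 mm thick, 110 wide, top edge 125 mm up. Origin on the counter under the card's middle; x is the card's normal, away from the robot (turned up to 0.4 rad), y along the card, z up. Behind the card (+x) a wooden backing 58 mm high; in front (-x) slides the clamp bar.
- card_top (a point): middle of the card's top edge (axes as the stand's)
- clamp_plate (a point): point on the outer face (looking to the stand's -x, away from the card) of the clamp bar's upright steel thumb plate, mid-width, 75 mm above the counter. Plate 50 mm wide, 5 thick, from 20 to 97 mm above the counter; moves with the bar. Fully home, this face is 50 mm in front of the card's mid-plane.
- clamp (a joint): travel of the clamp bar in m towards the card, along the stand's +x: 0 fully out, 0.030 fully home against the card (a hard stop). It slides with about 2.5 N of friction and stays where it is left. It starts between 0 and 0.010.
- clip_pivot (a point): centre of the loose steel spring clip, on its hinge axis, 40 mm above the lips of its jaws (clip 82 mm tall, about 0.1 kg). It starts standing on its jaws on the counter, handles up, closed, turned up to 0.6 rad. y runs along the hinge and the 60 mm long lips, x across the jaws, z up; the axes belong to the clip's +x half (half A), so x and z tilt with it as the clip opens.
- clip_b (a joint): opening of the clip in rad: 0 closed (lips touching), 0.628 fully open (hard stop, lips 25 mm apart); each half turns by half of it. The spring needs about 3 N on the handles to start, about 8 N to open fully; a grip of 15 to 25 N holds it on the stop. Let go, it springs shut.
- jaw_a (a point): middle of the inner lower edge of half A's lip (lips are 12 mm thick, 10 tall)
- jaw_b (a point): middle of the inner lower edge of the lip of the other half (the -x half); fully open, both lips' lower edges lie 38 mm below the hinge axis
- clip: the same clip, origin between the lips, axes of half A. Two handle plates, 40 mm wide (y), 3 thick, rise to 42 mm above the hinge: closed a V, 45 mm over the outsides at the top, 17 at the hinge; squeezed together along x they open the jaws, and fully open are parallel, 16 mm over the outsides.
- scraper: bystander: steel grill scraper with wooden handle, 245 mm long, lying along its x, blade 70 mm wide at +x, 24 mm high; origin on the counter near its middle
- cellar: bystander: round glass salt cellar with a hinged steel lid, 68 mm across, 61 mm high; origin under its middle
- pin: bystander: short wooden rolling pin lying along its y, 260 mm long, 48 mm thick; origin under its middle
- plate: bystander: yellow melamine plate, 210 mm across, 22 mm high; origin under its middle
- colander: bystander: red plastic colander, 210 mm across (260 mm over its handles, along y), 85 mm high; origin under its middle
Mind the look-alikes: they are no part of the job. What is shaped like the stand but green or purple is not meant.

How it is judged (in metres and radians):
On the way, in this order (a step that is already met when the one before it is completed fails the run):
1. the clamp bar is pushed home against the card (value of joint clamp above 0.027 m), for 0.2 s.
2. the clip is held squeezed open in the air by the fingers (height (world z) of clip_pivot above 0.08 m and value of joint clip_b above 0.4 rad and contact force between clip and the fingers above 2 N), for 0.2 s.
At the end, for the whole second after the job is handed in: Clamp bar home (26+ of 30 mm). Clip held still in the fingers, open 0.45+ rad, touching neither card nor stand, hinge above: a lip each side of the card, 4+ mm off its mid-plane and 4 to 28 mm below its top edge; within 20 mm of the edge's middle and 12 deg of its line (value of joint clamp above 0.026 m and value of joint clip_b above 0.45 rad and contact force between clip and the fingers above 2 N and contact force between clip and stand below 0.2 N and z of jaw_a in the frame of card_top between -0.028 and -0.004 m and z of jaw_b in the frame of card_top between -0.028 and -0.004 m and z of clip_pivot in the frame of card_top above 0.008 m and y of clip_pivot in the frame of card_top between -0.02 and 0.02 m and angle between the y axis of clip_pivot and the y axis of stand, either way round below 0.21 rad and ((x of jaw_a in the frame of card_top above 0.004 m and x of jaw_b in the frame of card_top below -0.004 m) or (x of jaw_b in the frame of card_top above 0.004 m and x of jaw_a in the frame of card_top below -0.004 m)) and linear speed of clip below 0.03 m/s); the arm keeps its last pose, push and grip.
It fails at once if a bystander is moved by more than 30 mm (distance of any of scraper, cellar, pin, plate, colander from where it was at the start of the episode above 0.03 m).
It also fails if it takes over 58 s, if anything falls off the work surface, if the arm or the gripper's body presses on something with over 40 N, if the wrist force passes 120 N, or if a joint passes its speed limit or range.

ROBOT

A 6-joint arm with a two-finger parallel gripper is mounted at the origin on the work surface. World frame = base frame: x ahead of the robot, y to its left, z up, the work surface at z = 0. Lengths are in m, angles in degrees, forces in N, time in s.
With the tool pointing down it reaches from about 0.25 to 0.725 m from the base axis. Payload 9.7 kg.
Tool frame: the origin (TCP) lies midway between the tips of the shut fingers; the grasp point (between the pads) lies 19 mm behind it; x points along the fingers, y is the direction in which the jaws open and shut, and the axes are right-handed (so a half turn about x gives the same grasp; the last joint's range is limited). The gripper opens to 85 mm and grips with 20 to 120 N. Pads are 22 mm wide; open, the fingers measure 114 mm over their backs; the gripper's body (76 mm by 85 mm) begins 54 mm behind the grasp point. The pads swing forward as they close: fully open they stand 13 mm farther back than shut.
Start: joints at [0, 4.979, 10.078, 95.1, 0, 90], TCP at [0.55, -0, 0.231] pointing down, gripper open.
Joint ranges: [-179.16, 179.16], [-48.56, 103.87], [-65.8, 70.77], [-126.05, 130.52], [-82.76, 87.17], [-180, 180]. Speed limits (degrees/s): [127.2, 127.2, 147.25, 180, 180, 180].

INTERFACE

Orientations are given as [roll, pitch, yaw] about the fixed x, y, z axes, in that order (R = Rz(yaw) Ry(pitch) Rx(roll)).
In Python, from workcell import bot, cams gives the robot as it stands.
- The arm moves only by the tool apply_moves, never from a script. Its argument "commands" is a list of rows, each a list of 5 numbers: the shift along the tool's x, y, z in m, then the turn about the tool's x in rad, then the opening, from -1 (shut) to 1 (fully open). In form: [[tx, ty, tz, roll, hand], ...]. A call has 1 to 12 rows; each row is the pose to reach, as a shift and turn from the pose measured when the call began, along the tool's axes at that moment; what a row does not reach only later rows make up. A row lasts 1/10 s, in which the tool goes at most 50 mm and 8.59 degrees, less where a joint would pass 70% of its speed; a pose out of reach is approached as far as the arm can. A call with a gripper value outside its range is refused whole. The fingers move at their own pace and stop on an object; "newtons" is the grip in N (left out, the last holds). Time passes only in rows, so rows that repeat a pose let the fingers close. It gives the time, the measured TCP pose, the force and the opening at its end, in the units of the state.
- bot.get_obs(): the state, without advancing time (a new reading comes with each control period).
- cams.camera(name): name is "scene" or "side" or "wrist"; returns a dict with "frame" (420x560x3 uint8, blue, green, red), "depth" (420x560 float32, m along the optical axis (not along the pixel's ray), 0 where there is no reading), "camera_matrix" (3x3 intrinsics, pixels), "R" (3x3) and "t" (3): a world point X has camera coordinates R X + t; the wrist camera has in their place "mount" (4x4, takes a point from camera to tool coordinates, whose origin is the TCP and whose axes are the tool frame's). Camera axes: x right, y down, z forward; pixel columns grow to the right and rows downward; lengths in m; the calibration is good to about 2 mm. A picture is of the moment at which its call begins: read the wrist's pose just before it.
- bot.job_done(): hands the job in, once; it reports no verdict.
Trained networks look in the newest picture that a camera, given by its name, has taken for a name from the list of things; names that differ only in an ending like _2 or _b are one class to them, and where a whole thing is asked for, a point or a joint stands for the part that bears it (a point fixed in the world has none). Each returns a list of dicts, best first, with "confidence" (0 to 1); they miss things now and then, are a little off and sometimes report something else, mostly with a low value. They report only what shows in the picture. A call takes as long as a camera call. They do not tell look-alikes from the thing itself.
- cams.spot_in(name, camera): "rect" ([left, top, right, bottom] in pixels, round what is visible of it).
The state is a dict: "time": time; "q": joint angles; "qd": joint speeds; "joint_efforts": joint torques, N m; "ee_pos": TCP position; "tcp_rot": TCP orientation; "wrist_force": force on the tool from outside, world axes, zero at the start; "torque": the same for the moment, N m; "opening": finger opening in m.
Only numpy, scipy, OpenCV 4.12 (cv2) and the standard library are available. Lean on these libraries where they do the work, as an engineer would, in place of code of your own. Each camera call takes 0.05 s, during which the arm holds its last target. There are 200 camera calls.

## Working session

There is one attempt and no reset: what is moved stays moved. The work goes in short steps, Python scripts to look and compute and a tool call to move; the robot and the scene stay as the last step left them, time stands still between calls to the robot, and variables do not carry over. Pictures are saved under pics/ and viewed, about 8 in all and at most 12, crops included, and the job is handed in when it is done.

Besides the shell and the picture viewer there is one more tool, called as name(argument=value, ...), one argument or row to a line, values as JSON. apply_moves: Moves the arm, as the interface text tells. Its arguments: {"type":"object","properties":{"commands":{"type":"array"},"newtons":{"type":"number"}},"required":["commands"]}

```bash
mkdir -p pics; ls
python3 - <<'E'
from workcell import bot,cams
import cv2,numpy as np
o=bot.get_obs();print(o['time'],o['ee_pos'],o['tcp_rot'],o['opening'])
ims=[]
for c in('scene','side'):
    d=cams.camera(c);np.savez(f'pics/{c}0.npz',**{k:v for k,v in d.items()});ims.append(d['frame'])
    print(c,d['R'].round(3).tolist(),d['t'].round(3),d['camera_matrix'].round(1).tolist())
    for n in('stand','clip','clamp_plate','scraper','cellar','pin','plate','colander'):
        print(n,[(round(r['confidence'],2),[int(v) for v in r['rect']]) for r in cams.spot_in(n,c)])
    cv2.imwrite(f'pics/{c}0.png',d['frame'])
E
```

```text
pics
0.0 [ 5.49765269e-01 -1.01872679e-05  2.30603967e-01] [ -89.22731284   89.9246841  -179.22773336] 0.08556134054909834
scene [[-0.324, 0.946, -0.001], [0.768, 0.263, -0.584], [-0.552, -0.19, -0.812]] [ 0.176 -0.363  1.828] [[391.2, 0.0, 271.5], [0.0, 391.2, 205.4], [0.0, 0.0, 1.0]]
stand [(0.73, [287, 209, 325, 250]), (0.69, [395, 181, 442, 219]), (0.67, [325, 163, 361, 207])]
clip [(0.65, [223, 201, 238, 223]), (0.54, [228, 200, 238, 210])]
clamp_plate [(0.69, [404, 180, 428, 207]), (0.64, [302, 207, 316, 222])]
scraper [(0.58, [257, 178, 285, 234])]
cellar [(0.89, [251, 233, 270, 253])]
pin [(0.75, [220, 261, 290, 287])]
plate [(0.78, [363, 239, 422, 287]), (0.23, [287, 212, 323, 250])]
colander [(0.55, [110, 163, 174, 214])]
side [[0.778, -0.628, 0.018], [-0.3, -0.396, -0.868], [0.552, 0.67, -0.496]] [-0.429  0.265  1.008] [[421.6, 0.0, 270.2], [0.0, 421.6, 208.2], [0.0, 0.0, 1.0]]
stand [(0.89, [134, 190, 196, 249]), (0.81, [218, 176, 272, 234]), (0.81, [96, 162, 150, 209])]
clip [(0.6, [301, 230, 325, 264]), (0.59, [302, 236, 316, 263]), (0.55, [293, 192, 348, 226])]
clamp_plate [(0.75, [229, 196, 260, 223]), (0.6, [146, 209, 172, 240]), (0.38, [375, 273, 498, 341])]
scraper [(0.83, [211, 226, 293, 262])]
cellar [(0.57, [294, 208, 314, 232])]
pin [(0.81, [293, 191, 350, 227])]
plate [(0.76, [173, 166, 228, 192])]
colander [(0.79, [373, 272, 494, 343])]
```

Run:
```python
import cv2,numpy as np
a=cv2.imread('pics/scene0.png')[140:300,100:460];b=cv2.imread('pics/side0.png')[140:350,80:510]
a=cv2.resize(a,(640,284),interpolation=cv2.INTER_CUBIC);b=cv2.resize(b,(640,312),interpolation=cv2.INTER_CUBIC)
cv2.imwrite('pics/v1.png',np.vstack([a,b]))
for c in('scene','side'):
    d=np.load(f'pics/{c}0.npz')
    K=d['camera_matrix'];R=d['R'];t=d['t'];D=d['depth']
    def P(u,v):
        z=np.median(D[v-1:v+2,u-1:u+2]);return (R.T@(z*np.linalg.inv(K)@[u,v,1]-t)).round(3)
    L={'scene':[(306,229),(418,200),(343,185),(230,212),(271,206),(260,243),(255,274),(392,263),(142,188)],'side':[(165,220),(245,205),(123,185),(313,247),(252,244),(304,220),(321,209),(200,179),(433,307)]}[c]
    for p in L:print(c,p,P(*p))
```

```text
scene (306, 229) [0.594 0.148 0.08 ]
scene (418, 200) [0.348 0.51  0.1  ]
scene (343, 185) [0.343 0.228 0.07 ]
scene (230, 212) [ 0.601 -0.146  0.06 ]
scene (271, 206) [ 0.483 -0.023 -0.002]
scene (260, 243) [0.686 0.005 0.051]
scene (255, 274) [0.804 0.029 0.045]
scene (392, 263) [0.584 0.474 0.004]
scene (142, 188) [ 0.574 -0.554  0.007]
side (165, 220) [0.335 0.274 0.02 ]
side (245, 205) [0.586 0.18  0.033]
side (123, 185) [0.316 0.568 0.035]
side (313, 247) [ 0.574 -0.163  0.055]
side (252, 244) [ 0.481 -0.     0.015]
side (304, 220) [ 0.665 -0.029  0.045]
side (321, 209) [0.772 0.001 0.035]
side (200, 179) [0.598 0.501 0.003]
side (433, 307) [ 0.672 -0.492  0.016]
```

View pics/v1.png

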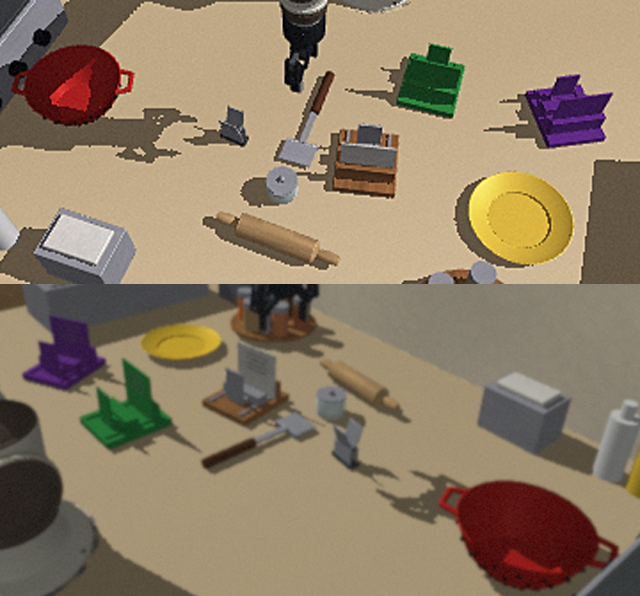

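The scene view shows the wooden stand with a white card at (306,229) and the clip at (230,212). The stand-shaped look-alikes are green (343,185) and purple (418,200), so the wooden one is meant. Next I'll look with the wrist camera.

apply_moves(
  commands=[
    [-0.05,-0.03,-0.04,0,-1],
    [-0.1,-0.06,-0.08,0,-1],
    [-0.12,-0.08,-0.13,0,-1],
    [-0.12,-0.08,-0.13,0,-1],
    [-0.12,-0.08,-0.13,0,-1],
    [-0.12,-0.08,-0.13,0,-1],
  ],
)

```text
time: 1.5
ee_pos: [0.47, 0.1307, 0.3518]
tcp_rot: [97.5, 89.9, 7.7]
wrist_force: [-0.2, -0.7, -0.6]
opening: 0.0005
```

```bash
cat > h.py <<'E'
from workcell import bot,cams
import cv2,numpy as np
from scipy.spatial.transform import Rotation as Ro
def pose():
    o=bot.get_obs();T=np.eye(4);T[:3,:3]=Ro.from_euler('xyz',o['tcp_rot'],degrees=True).as_matrix();T[:3,3]=o['ee_pos'];return T,o
def cloud(c):
    T,o=pose();d=cams.camera(c);K=d['camera_matrix'];D=d['depth']
    v,u=np.mgrid[:420,:560];p=np.stack([(u-K[0,2])/K[0,0]*D,(v-K[1,2])/K[1,1]*D,D],-1)
    if c=='wrist':
        M=T@d['mount'];X=p@M[:3,:3].T+M[:3,3]
    else: X=(p-d['t'])@d['R']
    X[D==0]=np.nan
    return d,X,T,o
E
python3 - <<'E'
from h import *
d,X,T,o=cloud('wrist');print(o['time'],o['ee_pos'],T[:3,:3].round(2).tolist(),o['opening'],d['mount'].round(3).tolist())
for n in('stand','clamp_plate','clip'):print(n,[(round(r['confidence'],2),[int(v) for v in r['rect']]) for r in cams.spot_in(n,'wrist')])
cv2.imwrite('pics/w1.png',d['frame']);np.savez('pics/w1.npz',X=X,f=d['frame'])
E
```

```text
1.5 [0.46999268 0.13071659 0.35178015] [[0.0, 1.0, 0.0], [0.0, 0.0, -1.0], [-1.0, 0.0, -0.0]] 0.0004586708532277551 [[0.001, -0.272, 0.962, -0.143], [1.0, 0.001, -0.001, 0.0], [-0.0, 0.962, 0.272, -0.069], [0.0, 0.0, 0.0, 1.0]]
stand [(0.92, [112, 55, 225, 154]), (0.55, [279, 115, 376, 212])]
clamp_plate [(0.84, [114, 71, 172, 149]), (0.59, [307, 127, 345, 203]), (0.54, [376, 229, 419, 276])]
clip []
```

View pics/w1.png

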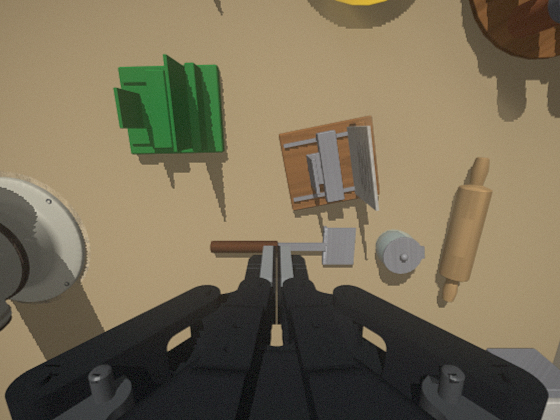

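The wrist view shows the stand with base corners (280,133), (372,117) and (380,200), thumb plate at (316,175) and card at (365,168). The scraper blade is at (340,246) and the cellar at (400,252).

Run:
```python
from h import *
Z=np.load('pics/w1.npz');X=Z['X']
def fit(m,n):
    P=X[m];print(n,len(P),P.min(0).round(3),P.max(0).round(3),np.median(P,0).round(3));r=cv2.minAreaRect((P[:,:2]*1000).astype(np.float32));print('  rect',r)
v,u=np.mgrid[:420,:560]
box=(u>275)&(u<385)&(v>110)&(v<218)
z=X[...,2]
fit(box&(z>.10),'card>0.10'); fit(box&(z>.112),'card>0.112');fit(box&(z>.115),'c>.115')
fit(box&(z>.085)&(u<326),'plate top')
fit(box&(z>.012)&(z<.024),'base')
fit(box&(z>.03)&(z<.08)&(u<350),'bar')
# image check by the fixed cams
for c in('scene',):
    d,Xs,T,o=cloud(c); zz=Xs[...,2];m=(zz>.085)&(zz<.14)&(abs(Xs[...,0]-.58)<.12)&(abs(Xs[...,1]-.16)<.09)
    P=Xs[m];print(c,len(P)); 
    for lo,hi in((.085,.1),(.1,.115),(.115,.14)):
        q=P[(P[:,2]>lo)&(P[:,2]<hi)];print(lo,len(q),cv2.minAreaRect((q[:,:2]*1000).astype(np.float32)) if len(q)>5 else '')
    zz=Xs[...,2];m=(zz>.01)&(zz<.12)&(abs(Xs[...,0]-.6)<.07)&(abs(Xs[...,1]+.15)<.07)
    P=Xs[m];print('clip',len(P),P.min(0).round(3),P.max(0).round(3))
    q=P[P[:,2]>.06];print(np.c_[q].round(3).tolist()[::4])
```

```text
card>0.10 741 [0.581 0.095 0.1  ] [0.606 0.203 0.127] [0.592 0.152 0.12 ]
  rect ((593.4893188476562, 149.1213836669922), (5.143862724304199, 109.89815521240234), 11.399789810180664)
card>0.112 523 [0.581 0.095 0.112] [0.606 0.203 0.127] [0.592 0.153 0.124]
  rect ((593.6588745117188, 149.1641387939453), (4.87224817276001, 109.87068939208984), 11.256688117980957)
c>.115 468 [0.581 0.095 0.115] [0.606 0.203 0.127] [0.592 0.153 0.124]
  rect ((593.6685791015625, 149.11563110351562), (4.87224817276001, 109.77175903320312), 11.256688117980957)
plate top 158 [0.518 0.111 0.085] [0.531 0.16  0.099] [0.524 0.137 0.097]
  rect ((525.0009155273438, 135.4330291748047), (5.202934265136719, 49.707767486572266), 11.328760147094727)
base 3792 [0.475 0.065 0.014] [0.643 0.219 0.024] [0.525 0.15  0.018]
  rect ((559.4684448242188, 142.06268310546875), (149.88563537597656, 130.05592346191406), 11.20703411102295)
bar 1611 [0.518 0.085 0.03 ] [0.582 0.202 0.08 ] [0.552 0.143 0.043]
  rect ((548.9912109375, 144.0300750732422), (117.33755493164062, 63.42897415161133), 88.20500946044922)
scene 252
0.085 102 ((558.7001953125, 143.64108276367188), (79.32713317871094, 106.77091217041016), 10.977457046508789)
0.1 73 ((561.2515869140625, 143.1637725830078), (74.08300018310547, 106.65184783935547), 11.754851341247559)
0.115 77 ((592.8927612304688, 148.26089477539062), (8.86674690246582, 105.6977767944336), 10.686046600341797)
clip 199 [ 0.563 -0.18   0.01 ] [ 0.612 -0.121  0.088]
[[0.565, -0.167, 0.08], [0.568, -0.158, 0.082], [0.566, -0.164, 0.071], [0.563, -0.148, 0.075], [0.572, -0.156, 0.075], [0.568, -0.141, 0.077], [0.57, -0.167, 0.063], [0.571, -0.149, 0.071], [0.571, -0.132, 0.079], [0.572, -0.153, 0.065], [0.573, -0.136, 0.073], [0.574, -0.145, 0.064], [0.579, -0.151, 0.061], [0.605, -0.171, 0.08], [0.606, -0.158, 0.081], [0.604, -0.156, 0.073], [0.608, -0.146, 0.076], [0.604, -0.14, 0.067]]
```

apply_moves(
  commands=[
    [0.04,0.006,0.001,-0.1,-1],
    [0.08,0.01,0.002,-0.197,-1],
    [0.12,0.014,0.003,-0.197,-1],
    [0.16,0.015,0.003,-0.197,-1],
    [0.2,0.015,0.003,-0.197,-1],
    [0.24,0.015,0.003,-0.197,-1],
    [0.265,0.015,0.003,-0.197,-1],
    [0.28,0.015,0.003,-0.197,-1],
    [0.28,0.015,0.003,-0.197,-1],
    [0.28,0.015,0.003,-0.197,-1],
  ],
)

```text
time: 2.75
ee_pos: [0.4853, 0.1258, 0.0713]
tcp_rot: [-76.6, 90.0, -155.4]
wrist_force: [0.1, -0.2, 0.9]
opening: 0.0001
```

apply_moves(
  commands=[
    [0,0.01,0,0,-1],
    [0,0.018,0,0,-1],
    [0,0.024,0,0,-1],
    [0,0.03,0,0,-1],
    [0,0.034,0,0,-1],
    [0,0.038,0,0,-1],
    [0,0.041,0,0,-1],
    [0,0.041,0,0,-1],
  ],
)

```text
time: 3.55
ee_pos: [0.5259, 0.1339, 0.0711]
tcp_rot: [-73.8, 90.0, -152.6]
wrist_force: [-0.1, 0.4, -0.7]
opening: 0.0002
```

apply_moves(
  commands=[
    [0,0.002,0,0,-1],
    [0,0.004,0,0,-1],
    [0,0.005,0,0,-1],
    [0,0.006,0,0,-1],
    [0,0.007,0,0,-1],
  ],
)

```text
time: 4.05
ee_pos: [0.5317, 0.135, 0.0711]
tcp_rot: [-87.5, 89.8, -166.4]
wrist_force: [-11.5, -2.7, 6.4]
opening: -0.0001
```

Run:
```python
from h import *
for c in('scene','side'):
    d,X,T,o=cloud(c);np.savez(f'pics/{c}1.npz',X=X,f=d['frame'])
    s=X-np.array([.5935,.149,0]);a=np.radians(11.3);x=s[...,0]*np.cos(a)+s[...,1]*np.sin(a);y=-s[...,0]*np.sin(a)+s[...,1]*np.cos(a);z=X[...,2]
    m=(z>.035)&(z<.095)&(abs(y)<.022)&(x<-.02)&(x>-.1);
    print(c,o['wrist_force'],np.c_[x[m],y[m],z[m]].round(3).tolist()[::4])
    cv2.imwrite(f'pics/{c}1.png',cv2.resize(d['frame'][160:280,250:390] if c=='scene' else d['frame'][150:270,180:320],(400,343)))
cv2.imwrite('pics/v3.png',np.hstack([cv2.imread('pics/scene1.png'),cv2.imread('pics/side1.png')]))
```

```text
scene [-11.49866729  -2.70664363   6.41723894] [[-0.05, -0.02, 0.093], [-0.047, -0.02, 0.085], [-0.047, -0.005, 0.088], [-0.045, 0.009, 0.093], [-0.046, -0.019, 0.08], [-0.048, -0.005, 0.08], [-0.045, 0.01, 0.087], [-0.046, -0.019, 0.073], [-0.045, -0.001, 0.078], [-0.043, 0.014, 0.084], [-0.046, -0.015, 0.067], [-0.045, -0.0, 0.072], [-0.046, 0.014, 0.073], [-0.047, -0.007, 0.06], [-0.045, 0.008, 0.067]]
side [-9.68410216 -1.23510081  5.42163172] [[-0.049, -0.009, 0.094], [-0.048, -0.012, 0.091], [-0.077, -0.0, 0.095], [-0.05, -0.014, 0.089], [-0.077, -0.0, 0.091], [-0.069, -0.011, 0.092], [-0.047, -0.007, 0.082], [-0.076, 0.005, 0.085], [-0.072, -0.009, 0.089], [-0.055, -0.01, 0.082], [-0.077, 0.005, 0.082], [-0.071, -0.007, 0.084], [-0.057, -0.012, 0.08], [-0.047, -0.02, 0.079], [-0.07, -0.007, 0.08], [-0.058, -0.012, 0.077], [-0.049, -0.022, 0.077], [-0.067, -0.008, 0.075], [-0.048, -0.008, 0.067], [-0.072, -0.009, 0.074], [-0.05, -0.005, 0.063], [-0.046, -0.019, 0.067], [-0.046, 0.008, 0.053], [-0.047, -0.011, 0.061], [-0.048, 0.015, 0.048], [-0.05, -0.004, 0.056], [-0.045, -0.017, 0.058], [-0.052, 0.007, 0.048], [-0.048, -0.007, 0.052], [-0.025, -0.012, 0.044], [-0.049, 0.006, 0.044], [-0.048, -0.012, 0.05], [-0.027, -0.019, 0.044], [-0.047, 0.008, 0.038], [-0.048, -0.012, 0.046], [-0.025, -0.008, 0.035], [-0.049, 0.001, 0.038], [-0.047, -0.015, 0.044], [-0.048, -0.011, 0.039], [-0.05, -0.017, 0.038]]
```

View pics/v3.png

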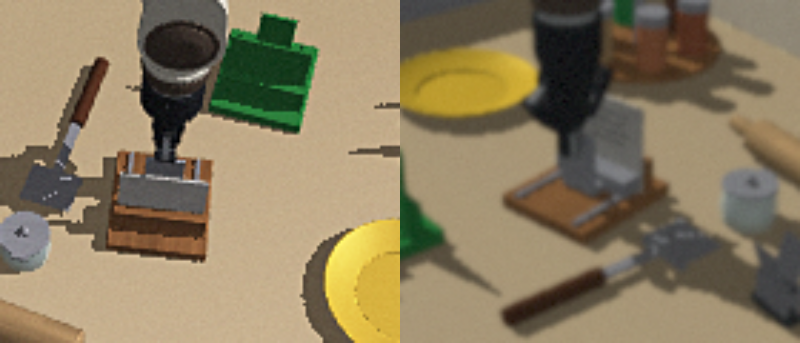

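The bar sits against the card, its front face measures about -49 mm and the contact force is 11 N, so it is home. Backing off, I go over to the clip.

apply_moves(
  commands=[
    [0,0.002,0,0,-1],
    [0,0.002,0,0,-1],
    [0,-0.02,0,0,-1],
    [-0.03,-0.035,0,0,-1],
    [-0.08,-0.035,0,0,-1],
    [-0.13,-0.035,0,0,0],
    [-0.17,-0.03,0.03,0,1],
    [-0.2,-0.025,0.07,0,1],
    [-0.2,-0.02,0.12,0,1],
    [-0.2,-0.02,0.17,0,1],
    [-0.2,-0.02,0.22,0,1],
    [-0.2,-0.02,0.26,0,1],
  ],
)

```text
time: 5.35
ee_pos: [0.5635, -0.1265, 0.2712]
tcp_rot: [-70.3, 89.9, -149.2]
wrist_force: [0.2, 0.4, 0.7]
opening: 0.0857
```

apply_moves(
  commands=[
    [0,0.0,0.02,0,1],
    [0,0,0.03,0,1],
    [0,0,0.03,0,1],
  ],
)

```text
time: 5.65
ee_pos: [0.5695, -0.1567, 0.2708]
tcp_rot: [-74.0, 89.9, -153.0]
wrist_force: [-0.5, 0.8, -0.2]
opening: 0.0854
```

Run:
```python
from h import *
d,X,T,o=cloud('wrist');print(o['time'],o['ee_pos'],o['opening'])
r=cams.spot_in('clip','wrist');print([(round(q['confidence'],2),[int(v) for v in q['rect']]) for q in r])
np.savez('pics/w2.npz',X=X,f=d['frame'])
z=X[...,2];m=(abs(X[...,0]-.59)<.06)&(abs(X[...,1]+.15)<.06)&(z>.02)&(z<.1)
v,u=np.where(m);print('mask px',u.min(),u.max(),v.min(),v.max())
for lo,hi in((.02,.04),(.04,.06),(.06,.074),(.074,.1)):
    P=X[m&(z>lo)&(z<hi)];print(lo,len(P),cv2.minAreaRect((P[:,:2]*1000).astype(np.float32)) if len(P)>4 else '')
P=X[m&(z>.074)]
for s in(P[:,0]<.588,P[:,0]>=.588):
    q=P[s];print(len(q),q.mean(0).round(4),q.min(0).round(3),q.max(0).round(3),cv2.minAreaRect((q[:,:2]*1000).astype(np.float32)) if len(q)>4 else '')
c=(int(np.median(u)),int(np.median(v)));f=d['frame'];y0=max(0,c[1]-90);x0=max(0,c[0]-120)
cv2.imwrite('pics/v4.png',cv2.resize(f[y0:y0+180,x0:x0+240],(720,540)));print(x0,y0)
```

```text
5.65 [ 0.56950389 -0.15673755  0.27084103] 0.08543616282129327
[(0.88, [270, 155, 315, 207]), (0.74, [270, 154, 298, 200])]
mask px 270 315 159 208
0.02 55 ((586.7193603515625, -150.4718475341797), (49.58615493774414, 19.655908584594727), 82.74647521972656)
0.04 585 ((587.3659057617188, -150.75221252441406), (49.838401794433594, 24.6164493560791), 82.82856750488281)
0.06 272 ((587.9891357421875, -150.74649047851562), (39.20573425292969, 34.789520263671875), 84.07247161865234)
0.074 325 ((587.2315673828125, -150.73663330078125), (39.831356048583984, 43.45869445800781), 83.61268615722656)
147 [ 0.5682 -0.1479  0.08  ] [ 0.564 -0.168  0.074] [ 0.573 -0.129  0.084] ((568.4257202148438, -148.63235473632812), (39.832393646240234, 5.605636119842529), 83.54232788085938)
178 [ 0.6059 -0.1527  0.0796] [ 0.602 -0.172  0.074] [ 0.611 -0.133  0.084] ((605.9700317382812, -152.6820831298828), (39.539207458496094, 5.547214984893799), 83.2168960571289)
174 94
```

View pics/v4.png

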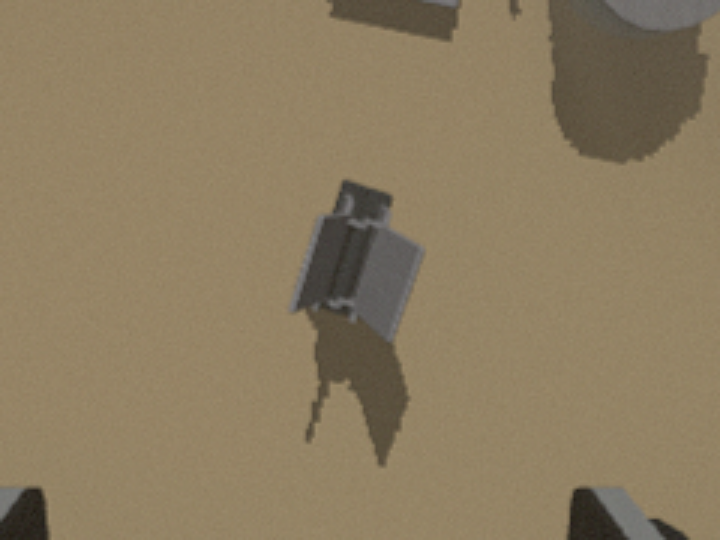

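The clip is at crop (360,265), standing with its handles in a V. Its centre is (0.587, -0.151) and its x axis is at -6.4°. The depth from the scene camera agrees. I'm descending on it.

apply_moves(
  commands=[
    [0.02,0.009,-0.001,0.1,1],
    [0.05,0.0185,-0.0025,0.2,1],
    [0.08,0.0185,-0.0025,0.304,1],
    [0.11,0.0185,-0.0025,0.304,1],
    [0.14,0.0185,-0.0025,0.304,1],
    [0.17,0.0185,-0.0025,0.304,1],
    [0.195,0.0185,-0.0025,0.304,1],
    [0.21,0.0185,-0.0025,0.304,1],
    [0.22,0.0185,-0.0025,0.304,1],
    [0.22,0.0185,-0.0025,0.304,1],
    [0.22,0.0185,-0.0025,0.304,1],
  ],
  newtons=22,
)

```text
time: 6.85
ee_pos: [0.5872, -0.1491, 0.0524]
tcp_rot: [-7.6, 89.9, -103.9]
wrist_force: [-0.2, -0.5, 0.9]
opening: 0.0853
```

apply_moves(
  commands=[
    [0.001,0,0.0015,0,0],
    [0.001,0,0.0015,0,-0.3],
    [0.001,0,0.0015,0,-0.5],
    [0.001,0,0.0015,0,-0.7],
    [0.001,0,0.0015,0,-1],
    [0.001,0,0.0015,0,-1],
    [0.001,0,0.0015,0,-1],
    [0.001,0,0.0015,0,-1],
    [0.001,0,0.0015,0,-1],
    [0.001,0,0.0015,0,-1],
  ],
  newtons=22,
)

```text
time: 7.85
ee_pos: [0.5862, -0.1507, 0.0537]
tcp_rot: [-16.3, 89.9, -112.6]
wrist_force: [-10.6, 1.7, 17.8]
opening: 0.0201
```

apply_moves(
  commands=[
    [-0.002,0,0,0,-1],
    [-0.004,0,0,0,-1],
    [-0.006,0,0,0,-1],
    [-0.008,0,0,0,-1],
  ],
  newtons=22,
)

```text
time: 8.25
ee_pos: [0.5861, -0.1507, 0.0615]
tcp_rot: [-30.3, 89.9, -126.6]
wrist_force: [-0.2, 1.0, -2.0]
opening: 0.0156
```

Run:
```python
from h import *
fs=[]
for c,b in(('scene',(180,250,190,280)),('side',(190,290,270,370))):
    d,X,T,o=cloud(c);fs.append(cv2.resize(d['frame'][b[0]:b[1],b[2]:b[3]],(400,400*(b[1]-b[0])//(b[3]-b[2]))))
h=min(f.shape[0] for f in fs);print(o['opening'],o['wrist_force'],o['ee_pos'])
cv2.imwrite('pics/v5.png',np.hstack([f[:h] for f in fs]))
```

```text
0.0158591546498789 [ 0.33027509 -0.23357262 -0.28462361] [ 0.58631922 -0.15069965  0.06190207]
```

View pics/v5.png

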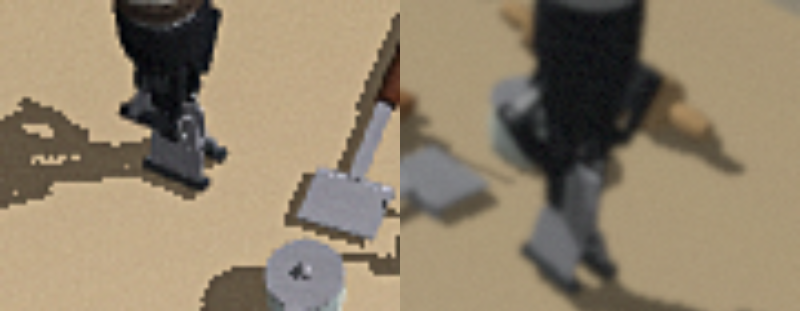

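The clip is gripped and gaping: opening 15.8 mm, jaws spread in both crops (lips at about (175,170) left and (570,265) right). Lifting and turning to the card's angle.

apply_moves(
  commands=[
    [-0.015,0,0,0,-1],
    [-0.04,0,0,-0.05,-1],
    [-0.07,0,0,-0.12,-1],
    [-0.1,0,0,-0.19,-1],
    [-0.13,0,0,-0.26,-1],
    [-0.16,0,0,-0.307,-1],
    [-0.18,0,0,-0.307,-1],
    [-0.19,0,0,-0.307,-1],
    [-0.19,0,0,-0.307,-1],
    [-0.19,0,0,-0.307,-1],
  ],
)

```text
time: 9.35
ee_pos: [0.5863, -0.1503, 0.2509]
tcp_rot: [-59.1, 89.9, -137.8]
wrist_force: [-0.1, 0.4, -1.7]
opening: 0.0155
```

Run:
```python
from h import *
for c in('side','scene'):
    d,X,T,o=cloud(c);e=o['ee_pos']
    R=T[:3,:3]
    L=(X-T[:3,3])@R  # tool coords
    m=(L[...,0]>-.04)&(L[...,0]<.09)&(abs(L[...,1])<.06)&(abs(L[...,2])<.05)
    P=L[m];print(c,e,o['opening'],Ro.from_matrix(R).as_euler('ZYX',degrees=True),len(P),'max tx',np.sort(P[:,0])[-8:].round(4))
    for lo in np.arange(-.03,.06,.01):
        q=P[(P[:,0]>=lo)&(P[:,0]<lo+.01)]
        if len(q)>3:print(round(lo,3),len(q),q.min(0).round(4)[1:],q.max(0).round(4)[1:])
```

```text
side [ 0.58633777 -0.15031767  0.25092168] 0.015547171067546299 [-137.75610177   89.87437689  -59.08248712] 638 max tx [0.052  0.0521 0.0523 0.0525 0.053  0.0541 0.0545 0.0547]
-0.03 67 [-0.025  -0.0218] [0.0149 0.0193]
-0.02 58 [-0.0227 -0.0195] [0.0099 0.0199]
-0.01 47 [-0.0212 -0.0189] [0.0081 0.0197]
0.0 45 [-0.0132 -0.0222] [0.0078 0.0199]
0.01 84 [-0.0136 -0.0248] [0.0103 0.0256]
0.02 74 [-0.0169 -0.0267] [0.0138 0.0259]
0.03 83 [-0.0203 -0.0279] [0.0208 0.0253]
0.04 121 [-0.0249 -0.0296] [0.0232 0.0309]
0.05 19 [-0.0226 -0.0156] [0.022  0.0297]
scene [ 0.58616354 -0.15030689  0.25045231] 0.015224524768846734 [-152.52235468   89.84320183  -73.85005034] 269 max tx [0.0494 0.0495 0.0497 0.0509 0.0513 0.0514 0.0515 0.0528]
-0.03 19 [-0.0093 -0.0202] [0.0221 0.0049]
-0.02 23 [-0.0097 -0.0189] [0.0221 0.0108]
-0.01 14 [-0.0073 -0.0183] [0.0201 0.0181]
0.0 16 [-0.0079 -0.0234] [0.0108 0.0182]
0.01 42 [-0.0101 -0.0238] [0.0129 0.023 ]
0.02 41 [-0.0112 -0.0251] [0.0196 0.0238]
0.03 39 [-0.0151 -0.0266] [0.0233 0.0247]
0.04 59 [-0.0245 -0.0302] [0.0246 0.0285]
0.05 5 [ 0.0193 -0.0252] [0.0215 0.0208]
```

Both cameras put the lips 51 to 52 mm below the TCP, spanning ±24.5 mm symmetrically, and the clip is at the card's angle. Moving over the card.

apply_moves(
  commands=[
    [0,0.003,-0.015,0,-1],
    [0,0.01,-0.045,0,-1],
    [0,0.018,-0.08,0,-1],
    [0,0.026,-0.115,0,-1],
    [0,0.034,-0.15,0,-1],
    [0,0.042,-0.185,0,-1],
    [0,0.05,-0.22,0,-1],
    [0,0.057,-0.25,0,-1],
    [0,0.062,-0.275,0,-1],
    [0,0.065,-0.287,0,-1],
    [0,0.066,-0.292,0,-1],
    [0,0.066,-0.292,0,-1],
  ],
)

```text
time: 10.65
ee_pos: [0.5932, 0.1492, 0.2496]
tcp_rot: [-77.8, 89.8, -156.4]
wrist_force: [-0.8, -0.4, -1.2]
opening: 0.0156
```

Run:
```python
from h import *
a=np.radians(11.3);S=np.array([[np.cos(a),-np.sin(a),0],[np.sin(a),np.cos(a),0],[0,0,1]])
for c in('side','scene'):
    d,X,T,o=cloud(c)
    L=(X-[.5935,.149,.125])@S
    m=(abs(L[...,0])<.04)&(abs(L[...,1])<.06)
    P=L[m&(L[...,2]>.06)&(L[...,2]<.11)];q=P[P[:,2]<.088]
    print(c,o['ee_pos'],o['opening'],'lips',len(q),np.percentile(P[:,2],[0,1,3]).round(4),q.min(0).round(4),q.max(0).round(4))
    P=L[m&(L[...,2]<.006)&(L[...,2]>-.03)];print('card top',len(P),P.min(0).round(4),P.max(0).round(4),np.median(P,0).round(4))
    t=(T[:3,3]-[.5935,.149,.125])@S;print('tcp in card',t.round(4),'yaw',np.degrees(np.arctan2(T[1,1],T[0,1])))
```

```text
side [0.59322911 0.14918181 0.24958581] 0.015571112469559719 lips 121 [0.0706 0.0716 0.0734] [-0.0266 -0.032   0.0706] [0.0224 0.0312 0.088 ]
card top 231 [-0.0063 -0.0563 -0.0299] [0.007  0.0566 0.0018] [-0.0009 -0.0023 -0.0145]
tcp in card [-0.0002  0.0002  0.1246] yaw 11.358799910540046
scene [0.59334234 0.14856458 0.24973014] 0.015233669641714078 lips 87 [0.0712 0.073  0.0735] [-0.0216 -0.0308  0.0712] [0.0248 0.029  0.0879]
card top 173 [-0.0062 -0.0534 -0.03  ] [0.0052 0.055  0.0049] [ 0.0008  0.0013 -0.011 ]
tcp in card [-0.0002 -0.0004  0.1247] yaw 11.322318907239325
```

apply_moves(
  commands=[
    [0.02,0,0,0,-1],
    [0.04,0,0,0,-1],
    [0.055,0,0,0,-1],
    [0.065,0,0,0,-1],
    [0.072,0,0,0,-1],
    [0.078,0,0,0,-1],
    [0.083,0,0,0,-1],
    [0.086,0,0,0,-1],
    [0.086,0,0,0,-1],
    [0.086,0,0,0,-1],
    [0.086,0,0,0,-1],
  ],
)

```text
time: 11.85
ee_pos: [0.5933, 0.1482, 0.1643]
tcp_rot: [-71.3, 89.8, -150.0]
wrist_force: [-1.5, -0.4, -0.6]
opening: 0.0155
```

Run:
```python
from h import *
a=np.radians(11.3);S=np.array([[np.cos(a),-np.sin(a),0],[np.sin(a),np.cos(a),0],[0,0,1]])
fs=[]
for c in('side','scene'):
    d,X,T,o=cloud(c);L=(X-[.5935,.149,.125])@S
    m=(abs(L[...,0])<.04)&(abs(L[...,1])<.035)&(L[...,2]>-.03)&(L[...,2]<.0)
    for n,k in(('front',m&(L[...,0]<-.007)),('back',m&(L[...,0]>.007))):
        P=L[k]
        if len(P):print(c,n,len(P),P.min(0).round(4),P.max(0).round(4))
    m2=(abs(L[...,0]+.05)<.02)&(abs(L[...,1])<.022)&(L[...,2]>-.07)&(L[...,2]<-.03);print('plate x',np.percentile(L[m2][:,0],[10,50,90]).round(4) if m2.any() else '')
    t=(T[:3,3]-[.5935,.149,.125])@S;print(t.round(4),o['wrist_force'].round(1),o['opening'],o['qd'])
    b=(165,265,255,375) if c=='scene' else (155,255,190,300)
    fs.append(cv2.resize(d['frame'][b[0]:b[1],b[2]:b[3]],(400,350),interpolation=cv2.INTER_CUBIC))
cv2.imwrite('pics/v6.png',np.hstack(fs))
```

```text
side front 65 [-0.0255 -0.0327 -0.0133] [-0.0123  0.032  -0.0004]
side back 19 [ 0.0091 -0.0286 -0.0124] [ 0.0229 -0.0005 -0.0005]
plate x [-0.0511 -0.0489 -0.0463]
[-0.0003 -0.0008  0.0393] [-1.5 -0.4 -0.6] 0.015461902225614306 [-0.06308134  0.08893043 -0.03155915  0.0355524   0.06525042 -0.09106159]
scene front 10 [-0.0207 -0.0302 -0.0112] [-0.0118  0.0272 -0.0015]
scene back 53 [ 0.0086 -0.0306 -0.0139] [ 0.0231  0.0261 -0.    ]
plate x 
[-0.0003 -0.0008  0.0393] [-0.2  0.7 -1.2] 0.01538907456125917 [-0.0051614   0.02326718 -0.03740942 -0.11514494 -0.06568705 -0.01405808]
```

View pics/v6.png

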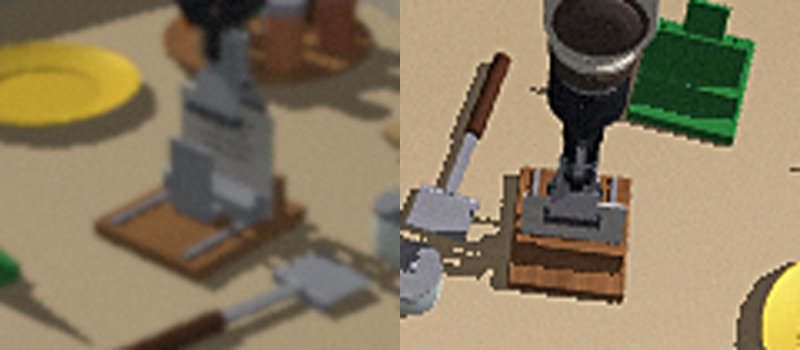

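The lips straddle the card's top edge at about 12 to 14 mm below it, at crop pixels (215,110) in the side view and (570,215) in the scene view. There is a gap on both sides, the bar is still home, and no contact force shows. Handing in.

```bash
python3 -c "
from workcell import bot
print(bot.job_done())"
```

```text
the job is handed in; nothing more can be done
None
```

I pushed the clamp bar home and left the big spring clip squeezed open astride the middle of the card's top edge. The job was handed in at about 12 s on the robot's clock; it reports no verdict.

- **Clamp bar:** pressing it home gave 11 N. In the last check the plate's outer face measured 49 mm in front of the card's mid-plane, against 50 mm nominal.
- **Clip grip:** the fingers were 15.5 mm apart on the handles at a 22 N grip. That matches the clip being on its fully open stop, nominally 16 mm.
- **Clip position:** the lips were about 13 mm below the card's top edge, with depth points on both sides of the card. The clip was centred within 1 mm, and its direction was within about 0.1° of the card's just before the final descent.
- **Contact:** the force at the wrist was at noise level, about 1.5 N or less. I could not read clip-to-card contact directly.
- **Weakest reading:** the nearest points on the back lip were about 9 mm from the card's mid-plane, against 12 mm on the front. I took this as camera noise; it still clears the required 4 mm.
- **Other loose things:** the arm did not go near them, but I did not re-measure their positions at the end.

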